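# Aim the lit mirror for a bather and switch its light on

### The job

Get the round lit mirror on the shelf ready for a bather, who will sit on the soap dish's side: swivel it so that its face is turned straight towards the middle of the turquoise soap dish, and tilt it back, face upwards, to about 20 degrees from upright. For its light, raise the clear splash cover of the switch box past upright so that it stays open, and turn the knob under it clockwise to its stop. Leave the other things on the shelf where they stand.

Things in the scene. Friction and masses are not known exactly. Their poses are not given: they have to be found in the camera images.
- mirror_axis (a point): middle of the round mirror, where its tilt axis crosses its upright swivel axis, 165 mm above the shelf. Its axes turn with the swivelling fork but do not tilt: x horizontally out of the reflecting face (at the start away from the robot, towards the tub), y along the tilt axis to the left, z up
- wheel_left (a point): thumb wheel at the left end (y = +90 mm) of the mirror's tilt axis: a steel cylinder 22 mm across along that axis from 74 to 102 mm out. It belongs to the fork: pushing it swivels the mirror without tilting it. Same axes as mirror_axis
- wheel_right (a point): the same thumb wheel at the right end (y = -90 mm) of the tilt axis
- mirror_top (a point): topmost point of the mirror's rim, in the middle of its 12 mm thickness, 65 mm from the tilt axis. Its axes tilt with the mirror: x out of the face, z from the centre to this point. Pushing the rim here towards the back (-x) tilts the mirror back without swivelling it
- swivel (a joint): swivel of the mirror about the vertical, rad: 0 = facing along the foot's x, grows anticlockwise seen from above; range +-1.7
- tilt (a joint): tilt of the mirror, rad: 0 = upright, positive = leaning back, face upwards; range +-0.7. 20 degrees is 0.349
- switch_box: fixed white box, 100 x 90 x 30 mm high, origin at the centre of its underside; x towards its far, hinge side, y left. A clear cover, 84 (x) x 76 (y) x 38 mm high, sits on it over a knob
- cover_hinge (a point): middle of the cover's hinge line, which runs along the box's y, 42 mm to the +x side of the box's centre, 31 mm above the shelf. Its axes turn with the cover (at 0 those of the box)
- cover_tab (a point): a point in the white pull tab standing on the cover near its free edge on the side towards the robot: the tab is 8 (x) x 16 (y) x 30 mm high, this point 10 mm below its top and 20 mm above the cover's top face; 78 mm before and 58 mm above the hinge line when shut. Axes turn with the cover
- cover (a joint): opening of the cover, rad: 0 shut, grows as its robot-side edge is lifted up and over away from the robot, 1.57 standing straight up, stop at 1.9. Friction 0.07 N m holds it anywhere
- knob_grip (a point): on the knob's vertical axis, 6 mm before the box's centre and 50.5 mm above the shelf. The knob's grip is a bar 34 mm long, 10 mm thick, upright from 39 to 60 mm above the shelf on a disc 38 mm across (its underside at 32.5 mm); point x lies along the bar, y across it, z up
- knob (a joint): knob turn, rad: grows clockwise seen from above, from 0 (bar along the box's x) to the stop at 1.4; friction 0.03 N m
- bottle: loose white shampoo bottle, 62 mm across, 190 mm high, beside the mirror on one side; origin at the centre of its underside
- face_brush: loose dark silicone face brush standing on its own foot, 62 mm across, 170 mm high, beside the mirror on the other side; origin at the centre of its underside
- swab_jar: loose closed swab jar, 64 mm across, 75 mm high, on the middle of the shelf farther out; origin at the centre of its underside
- soap_dish: loose turquoise soap dish with a bar of soap, 80 x 115 x 27 mm high, near the far edge on the left or right; origin at the centre of its underside. A plug in a spring clip (fixed, 105 mm high) stands on the other side
- mirror_foot: fixed round steel foot, 110 mm across, of the mirror; origin under the swivel axis, x roughly away from the robot. On it a U-shaped fork (9 mm rod, arms at y = +-72 mm) carries the mirror: a white disc 130 mm across, 12 mm thick, balanced on its tilt axis. Friction holds both joints wherever they are left (swivel 0.12 N m, tilt 0.10 N m)
Not all that is in view belongs to the job. What is shaped like the switch_box but blue or yellow is not meant.

How it is judged:
By the outcome, as a careful person would: the job done as asked, in the order asked, and still so for the second after the job is handed in, with the robot touching nothing.
It also fails if it takes over 72 s, if anything falls off the work surface, if the arm or the gripper's body presses on something with over 40 N, if the wrist force passes 120 N, or if a joint passes its speed limit or range.

### The arm

A 6-joint arm with a two-finger parallel gripper is mounted at the origin on the work surface. World frame = base frame: x ahead of the robot, y to its left, z up, the work surface at z = 0. Lengths are in mm, angles in rad, forces in N, time in s.
With the tool pointing down it reaches from about 300 to 775 mm from the base axis. Payload 14.6 kg.
Tool frame: the origin (TCP) lies at the very end of the fingers, on their centre line; the grasp point (between the pads) lies 19 mm behind it; z points along the fingers, y is the line along which they close (so a half turn about z gives the same grasp; the last joint's range is limited). The gripper opens to 94 mm and grips with 3 to 60 N. Pads are 16 mm wide; open, the fingers measure 119 mm over their backs; the gripper's body (75 mm by 177 mm) begins 78 mm behind the grasp point.
Start: joints at [1.071, 0.3, 1.521, -0, 1.321, -0.067], TCP at [230.674, 499.278, 205.446] pointing down, gripper open.
Joint ranges: [-3.03, 3.03], [-0.79, 2.21], [0.23, 2.52], [-1.04, 4.18], [0, 3.07], [-2.55, 2.55]. Speed limits (rad/s): [2.22, 2.22, 2.57, 3.14, 3.14, 3.14].

### API

Orientations are given as [roll, pitch, yaw] about the fixed x, y, z axes, in that order (R = Rz(yaw) Ry(pitch) Rx(roll)).
In Python, from cell import manip, optics gives the robot as it stands.
- The arm moves only by the shell command python3 -m crank 'ROWS' [FORCE]. ROWS is JSON, a list of rows, each a list of 7 numbers: the opening in per cent of the stroke, from 0 (shut) to 100 (fully open), then the shift along the tool's x, y, z in mm, then the turn, a rotation vector about the tool's x, y, z in rad. A call has 1 to 10 rows; each row is the pose to reach, as a shift and turn from the pose commanded when the call began, along the tool's axes at that moment; what a row does not reach only later rows make up. A row lasts 1/10 s, in which the tool goes at most 50 mm and 8.59 degrees, less where a joint would pass 70% of its speed; a pose out of reach is approached as far as the arm can. A call with a gripper value outside its range is refused whole. The fingers move at their own pace and stop on an object; FORCE is the grip in N (left out, the last holds). Time passes only in rows, so rows that repeat a pose let the fingers close. It gives the time, the measured TCP pose, the force, the opening and the grip force at its end, in the units of the state.
- manip.read_state(): the state, without advancing time (a new reading comes with each control period).
- optics.camera(name): name is "scene" or "top" or "wrist"; returns (picture, depth): 384x512x3 uint8, red, green, blue; 384x512 float32, mm along the optical axis (not along the pixel's ray), 0 where there is no reading.
- optics.calibration(name): a dict with "camera_matrix" (3x3 intrinsics, pixels), "k1" (the pictures are not rectified: a ray, as slopes to the right and down, at radius r is drawn at 1 + k1 r^2 times it, then the intrinsics apply), "R" (3x3) and "t" (3): a world point X has camera coordinates R X + t. Camera axes: x right, y down, z forward; pixel columns grow to the right and rows downward; lengths in mm; the calibration is good to about 2 mm. A picture is of the moment at which its call begins: read the wrist's pose just before it. calibration takes no time and is no camera call; for the wrist camera it gives the pose at the moment of the call.
- manip.sign_off(): hands the job in; it is judged then, once.
The state is a dict: "clock": time; "joints": joint angles; "qd": joint speeds; "effort": joint torques, N m; "eef_pos": TCP position; "eef_rot": TCP orientation; "wrist_force": force on the tool from outside, world axes, zero at the start; "moment": the same for the moment, N m; "finger_gap": finger opening in mm; "finger_force": force on a finger pad.
Only numpy, scipy, OpenCV 4.12 (cv2) and the standard library are available. Lean on these libraries where they do the work, as an engineer would, in place of code of your own. Each camera call takes 0.05 s, during which the arm holds its last target. There are 200 camera calls.

## Working session

There is one attempt and no reset: what is moved stays moved. The work goes in short steps, Python scripts to look and compute and a shell command to move; the robot and the scene stay as the last step left them, time stands still between calls to the robot, and variables do not carry over. Pictures are saved under pics/ and viewed, at most 10 in all, crops included, and the job is handed in when it is done.

```bash
mkdir -p pics; ls; cat > h.py <<'E'
import numpy as np, cv2
from scipy.spatial.transform import Rotation as Ro
from cell import manip, optics
def snap(n,f=None,crop=None,s=1):
    c=optics.calibration(n); p,d=optics.camera(n)
    np.savez(f'pics/{f}.npz',p=p,d=d,K=c['camera_matrix'],k1=c['k1'],R=c['R'],t=c['t'])
    show(f,crop,s,f)
def show(f,crop,s,out):
    p=np.load(f'pics/{f}.npz')['p']
    if crop: p=p[crop[1]:crop[3],crop[0]:crop[2]]
    p=cv2.resize(p,None,fx=s,fy=s,interpolation=cv2.INTER_CUBIC)
    cv2.imwrite(f'pics/{out}.png',p[...,::-1])
def ray(c,u,v):
    K=np.array(c['K']);k=float(c['k1'])
    return np.r_[cv2.undistortPoints(np.array([[[u,v]]],float),K,np.array([k,0,0,0.]))[0,0],1]
def pix(f,u,v,z=None):
    """world point at pixel: by depth, or on plane z"""
    c=np.load(f'pics/{f}.npz');r=ray(c,u,v);R,t=c['R'],c['t'].ravel()
    if z is None:
        return R.T@(r*c['d'][int(round(v)),int(round(u))]-t)
    o=-R.T@t;w=R.T@r
    return o+w*(z-o[2])/w[2]
def cloud(f):
    c=np.load(f'pics/{f}.npz');K=c['K'];d=c['d'];h,w=d.shape
    uv=np.stack(np.meshgrid(np.arange(w),np.arange(h)),-1).reshape(-1,1,2).astype(float)
    r=cv2.undistortPoints(uv,K,np.array([float(c['k1']),0,0,0.]))[:,0]
    P=np.c_[r,np.ones(len(r))]*d.reshape(-1,1)
    return ((P-c['t'].ravel())@c['R']).reshape(h,w,3),c['p'],d
def tool(p,rpy=None):
    """shift (tool axes) to world p, and turn to rpy from now"""
    s=manip.read_state();R=Ro.from_euler('xyz',s['eef_rot'])
    print('shift',np.round(R.inv().apply(np.array(p)-s['eef_pos']),1), 'turn',None if rpy is None else np.round((R.inv()*Ro.from_euler('xyz',rpy)).as_rotvec(),3))
E
python3 - <<'E'
from h import *
s=manip.read_state();print(s)
snap('scene','s0',None,1.5);snap('top','t0',None,1.5)
for n in('scene','top'):
  c=optics.calibration(n);print(n,-np.array(c['R']).T@np.array(c['t']).ravel(),c['R'])
E
```

```text
pics
{'clock': 0.0, 'joints': array([ 1.07137769e+00,  3.00463799e-01,  1.52160615e+00,  2.07264032e-06,
        1.32070093e+00, -6.65868461e-02]), 'qd': array([-0.00024619, -0.00139862, -0.00195381, -0.00084956,  0.0001579 ,
        0.00230604]), 'effort': array([-3.03390516e-03, -5.31799901e+01, -3.52734876e+01,  7.07216584e-02,
        2.44917726e-02, -1.08624711e-04]), 'eef_pos': array([230.55789823, 499.04101769, 204.87973206]), 'eef_rot': array([-3.14041717e+00, -8.03993307e-05,  2.70876030e+00]), 'wrist_force': array([-0.24410218,  1.04083331, -0.22374036]), 'moment': array([-0.01230903,  0.00487029, -0.02791351]), 'finger_force': 0.0, 'finger_gap': 93.96256298870713}
scene [1119.26469354 -554.38057435  867.60648204] [[ 0.62952723  0.77696747  0.00412473]
 [ 0.50388114 -0.40421029 -0.76335957]
 [-0.59143829  0.48263401 -0.64596064]]
top [ 3.50046938e+02 -5.29431544e-01  1.46543830e+03] [[-0.02649664 -0.99955016  0.01405007]
 [-0.99393808  0.02484246 -0.10709786]
 [ 0.10670065 -0.01680263 -0.99414921]]
```

View pics/s0.png

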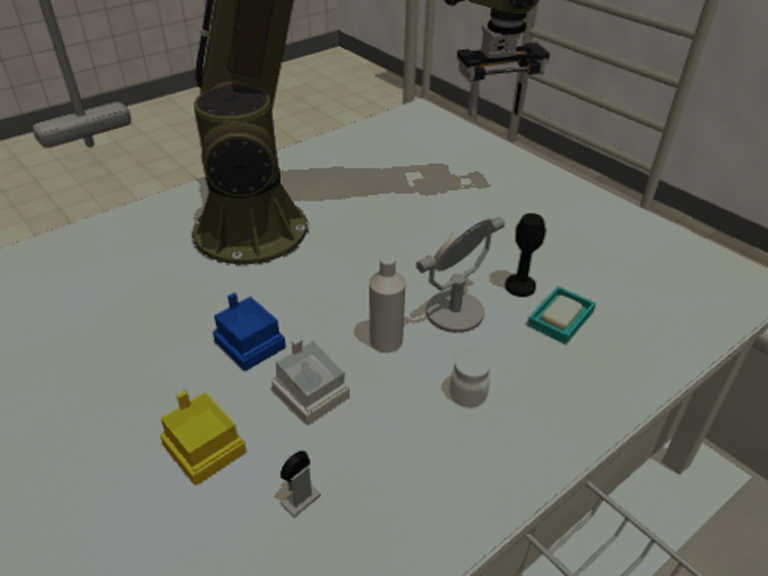

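View pics/t0.png

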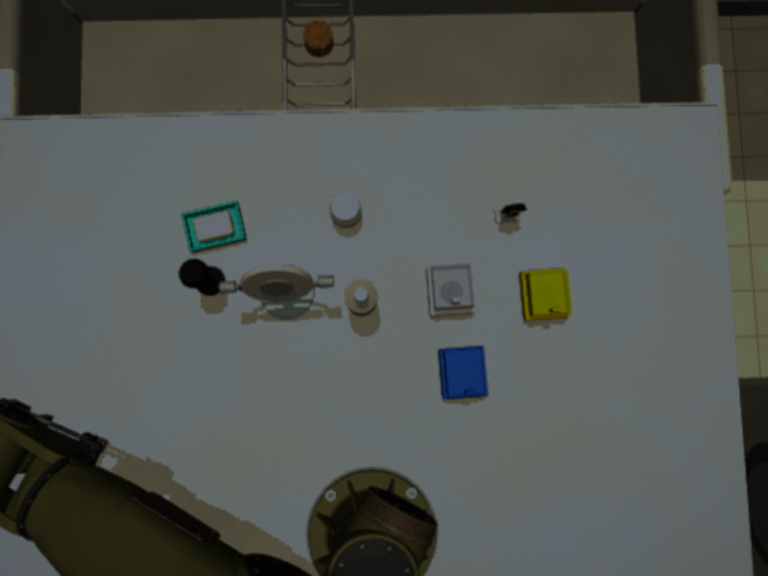

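The scene view shows the mirror (wheels near (425,265) and (498,222), at 1.5x) between the bottle (388,310) and the brush (525,250). The soap dish is at (562,314), on the left. The white switch box is at (310,382) with its tab at (297,347). In the top view the mirror is already strongly tilted.

```bash
python3 - <<'E'
from h import *
for f in('s0','t0'):
    W,p,d=cloud(f);np.set_printoptions(suppress=True,precision=1)
    v=d>0
    x,y,z=W[...,0],W[...,1],W[...,2]
    reg=v&(x>250)&(x<720)&(abs(y)<420)
    print(f,'table z',np.median(z[reg&(abs(z)<12)]))
    for nm,c in (('dish',(90,185)),):
        hsv=cv2.cvtColor(p,cv2.COLOR_RGB2HSV)
        m=reg&(hsv[...,0]>75)&(hsv[...,0]<100)&(hsv[...,1]>120)&(z>5)&(z<45)
        Q=W[m];print(nm,m.sum(),cv2.minAreaRect(Q[:,:2].astype(np.float32)),np.median(Q[:,2]))
    # components above the table
    m=(reg&(z>12)&(z<260)).astype(np.uint8)
    n,l,st,ce=cv2.connectedComponentsWithStats(m)
    for i in range(1,n):
        if st[i,4]>60:
            Q=W[l==i];print(st[i],'med',np.median(Q,0),'lo',np.percentile(Q,2,0),'hi',np.percentile(Q,98,0))
# mirror disc in scene
W,p,d=cloud('s0')
for f,pts in (('s0',[(425,265),(498,222),(297,347),(312,372),(465,240),(461,245)]),('t0',[(230,287),(325,281),(276,283),(361,295),(450,290),(455,301),(344,205)])):
    for q in pts: print(f,q,pix(f,q[0]/1.5,q[1]/1.5))
show('s0',(235,130,385,230),5,'s0m')
show('t0',(115,110,335,240),3.6,'t0m')
E
```

```text
s0 table z 0.23914819999166553
dish 521 ((616.4913330078125, 303.0009765625), (79.30810546875, 119.89998626708984), 12.306705474853516) 17.851357886298544
[ 277  143   59   76 1655] med [485.4 152.  135.5] lo [440.2  60.4  12.3] hi [520.6 245.8 223.9]
[337 142  28  54 777] med [513.7 304.1 122.1] lo [485.2 286.8  13.2] hi [532.3 332.  168.4]
[ 246  170   24   63 1236] med [472.7  -4.3 110.5] lo [441.3 -20.9  17.1] hi [486.5  27.4 190.2]
[352 190  45  37 790] med [619.  295.8  24.2] lo [571.8 244.   12.7] hi [661.5 362.5  30.1]
[ 142  194   48   51 1483] med [ 331.3 -196.2   64.5] lo [ 270.3 -231.9   14.8] hi [ 361.1 -149.6   87.8]
[ 181  225   52   56 1813] med [ 492.8 -179.1   69.5] lo [ 438.2 -213.4   14.9] hi [ 524.6 -130.7   95.1]
[300 234  26  36 779] med [648.1  24.1  61.7] lo [614.5   5.9  13.9] hi [668.3  59.8  78. ]
[ 107  261   57   60 2099] med [ 482.9 -363.8   66.8] lo [ 422.2 -401.7   15.1] hi [ 511.7 -318.6   86.4]
[187 301  21  36 489] med [ 633.  -294.6   72.5] lo [ 620.2 -313.9   14.1] hi [ 637.5 -275.3  100.5]
t0 table z 0.4150377025124692
dish 490 ((582.01220703125
[... 741 characters left out ...]
[ 414.3 -394.8   21.2] hi [ 509.  -312.6   76.9]
[230 186  22  25 427] med [452.9   9.7 150.9] lo [427.9 -16.5  47.7] hi [484.3  36.7 193.4]
[ 292  230   34   36 1046] med [ 311.6 -181.4   68.2] lo [ 263.5 -224.7   23.9] hi [ 359.2 -142.9   78.7]
s0 (425, 265) [491.5  63.  172.4]
s0 (498, 222) [483.6 246.5 174.9]
s0 (297, 347) [ 451.5 -172.1   96.6]
s0 (312, 372) [ 491.3 -172.3   71.8]
s0 (465, 240) [493.4 152.8 183.6]
s0 (461, 245) [494.  143.4 177.6]
t0 (230, 287) [475.1 242.5 176.2]
t0 (325, 281) [482.1  73.4 172.1]
t0 (276, 283) [479.3 159.4 185.5]
t0 (361, 295) [453.6   9.3 193. ]
t0 (450, 290) [ 468.4 -161.3   76.6]
t0 (455, 301) [ 445.1 -167.   102.5]
t0 (344, 205) [640.3  39.2  72.9]
```

View pics/s0m.png

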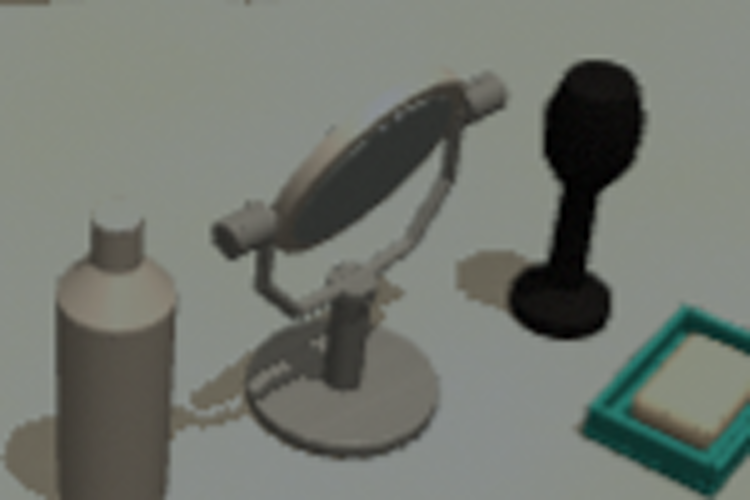

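View pics/t0m.png

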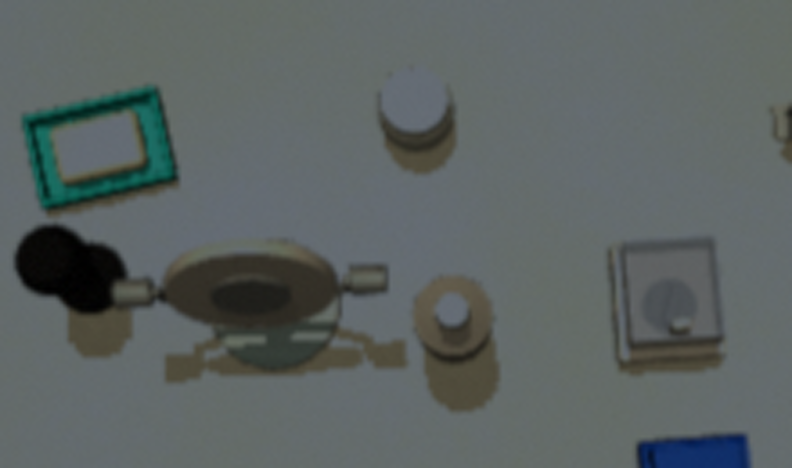

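The crops show the mirror leaning forward, with its dark face downward and its back visible from above. The wheels are free on both sides. I'll fit the axis, tilt, foot and box.

```bash
cat > m.py <<'E'
from h import *
np.set_printoptions(suppress=True,precision=2)
def mirror(f,c=(480,157)):
    W,p,d=cloud(f);W=W.reshape(-1,3)[d.ravel()>0]
    q=W-[*c,165];r=np.linalg.norm(q,axis=1)
    disc=q[(r<60)]
    for _ in range(6):
        m=disc.mean(0);n=np.linalg.svd(disc-m)[2][2] if _ else np.linalg.svd(disc-m,full_matrices=False)[2][2]
        e=abs((disc-m)@n);disc=disc[e<max(2.5,np.percentile(e,85))]
    if n[0]*1+n[1]<0:n=-n
    print(f,'disc n',n,'tilt',np.arcsin(n[2]),'yaw',np.arctan2(n[1],n[0]),'plane offset',m@n,len(disc))
    ring=q[(r>78)&(r<108)&(abs(q[:,2])<16)]
    if len(ring)>10:
        k=cv2.kmeans(ring.astype(np.float32),2,None,(3,30,1),3,cv2.KMEANS_PP_CENTERS)[1].ravel()
        a,b=[ring[k==i].mean(0) for i in(0,1)]
        if a[1]<b[1]:a,b=b,a
        print(' wheels',a+[*c,165],b+[*c,165],'yaw',np.arctan2(-(a-b)[0],(a-b)[1]),'mid',((a+b)/2+[*c,165]),'n',(k==0).sum(),(k==1).sum())
if __name__=='__main__':
    for f in('s0','t0'):
        mirror(f)
        W,p,d=cloud(f);Q=W[(d>0)];
        ft=Q[(np.hypot(Q[:,0]-480,Q[:,1]-157)<75)&(Q[:,2]>3.5)&(Q[:,2]<25)]
        print('foot',np.percentile(ft,[2,50,98],axis=0), cv2.minEnclosingCircle(ft[:,:2].astype(np.float32)))
        bx=Q[(abs(Q[:,0]-470)<75)&(abs(Q[:,1]+165)<75)]
        for lo,hi in((25,34),(62,74)):
            b=bx[(bx[:,2]>lo)&(bx[:,2]<hi)];
            if len(b)>20: print('box',lo,len(b),cv2.minAreaRect(b[:,:2].astype(np.float32)),np.median(b[:,2]))
        b=bx[(bx[:,2]>80)];print('tab',b.mean(0),b.min(0),b.max(0),len(b))
E
python3 m.py
```

```text
s0 disc n [ 0.94  0.03 -0.35] tilt -0.35856553505186606 yaw 0.03229764596733654 plane offset 5.31677223803236 456
 wheels [481.33 246.83 171.21] [485.99  66.16 169.8 ] yaw 0.025764378553318763 mid [483.66 156.49 170.5 ] n 61 94
foot [[430.59 106.37   4.01]
 [488.69 150.62  12.22]
 [532.69 208.37  17.73]] ((484.4888000488281, 157.2759246826172), 69.01673126220703)
box 25 245 ((494.918701171875, -190.83375549316406), (128.21250915527344, 69.05081939697266), 41.961700439453125) 30.06076421088371
box 62 505 ((480.5855712890625, -168.29786682128906), (83.76810455322266, 77.78652954101562), 1.409802794456482) 71.086362496836
tab [ 447.92 -171.42   90.43] [ 437.72 -206.57   80.04] [ 467.93 -134.43  112.05] 108
t0 disc n [ 0.93  0.04 -0.36] tilt -0.36420946008898675 yaw 0.0403143897935422 plane offset -5.148466957623529 527
 wheels [477.74 248.28 173.23] [484.04  68.99 174.07] yaw 0.03513812314831278 mid [480.89 158.63 173.65] n 84 66
foot [[415.59  91.76   3.79]
 [450.47 151.9   10.83]
 [544.97 209.55  17.58]] ((479.8849182128906, 156.8696746826172), 74.85811614990234)
box 25 159 ((475.2373046875, -167.67984008789062), (98.93527221679688, 89.19158172607422), 2.2377028465270996) 29.91080438232204
box 62 360 ((479.5917663574219, -168.30438232421875), (86.18899536132812, 76.74556732177734), 2.1390786170959473) 70.92075995931728
tab [ 453.76 -169.68   87.9 ] [ 439.87 -206.09   80.05] [ 506.25 -131.84  111.24] 104
```

```bash
python3 - <<'E'
from h import *
tool([230.6,499,260]); tool([476.9,249.5,250],[np.pi,0,1.605])
E
```

```text
shift [ -0.1  -0.1 -55. ] turn None
shift [-328.3 -123.3  -44.9] turn [-1.000e-03  0.000e+00  1.104e+00]
```

```bash
python3 -m crank '[[64,0,0,-45,0,0,0],[64,-328.3,-123.3,-45,0,0,1.104],[64,-328.3,-123.3,-45,0,0,1.104],[64,-328.3,-123.3,-45,0,0,1.104],[64,-328.3,-123.3,-45,0,0,1.104],[64,-328.3,-123.3,-45,0,0,1.104],[64,-328.3,-123.3,-45,0,0,1.104],[64,-328.3,-123.3,-45,0,0,1.104],[64,-328.3,-123.3,-45,0,0,1.104],[64,-328.3,-123.3,-45,0,0,1.104]]' 10; python3 - <<'E'
from h import *
snap('wrist','w1',None,1.5)
tool([476.9,249.5,148],[np.pi,0,1.605])
E
```

```text
clock: 1.1
eef_pos: [477.5, 248.6, 249.9]
eef_rot: [-3.141, 0.0, 1.602]
wrist_force: [-0.6, 0.1, -0.3]
finger_gap: 60.2
finger_force: 0.0
shift [1.000e-01 1.000e-01 1.021e+02] turn [-0.001  0.     0.001]
```

View pics/w1.png

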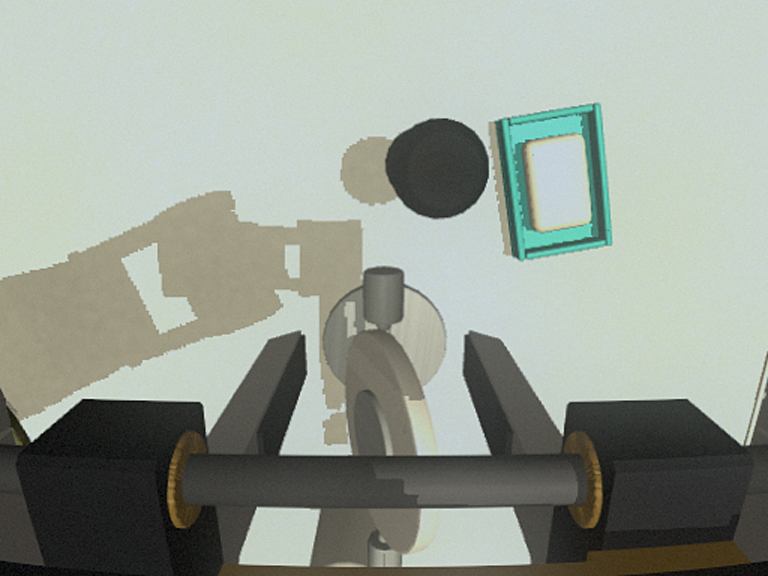

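The wrist view shows the wheel at (384,295), centred between the fingertips at columns 302 and 467. The dish is in plain view. I'll descend and grip.

```bash
python3 -m crank '[[64,0,0,50,0,0,0],[64,0,0,102,0,0,0],[64,0,0,102,0,0,0],[20,0,0,102,0,0,0],[20,0,0,102,0,0,0],[20,0,0,102,0,0,0],[20,0,0,102,0,0,0],[20,0,0,102,0,0,0]]' 15; python3 - <<'E'
from h import *
W,p,d=cloud('w1');hsv=cv2.cvtColor(p,cv2.COLOR_RGB2HSV)
m=(d>0)&(hsv[...,0]>75)&(hsv[...,0]<100)&(hsv[...,1]>100)&(W[...,2]>14)&(W[...,2]<40)
print(cv2.minAreaRect(W[m][:,:2].astype(np.float32)),m.sum())
c=np.array([480,157.5]);D=np.array([616,303.5]);print(manip.read_state()['finger_gap'])
a=np.arctan2(*(D-c)[::-1]);print(a)
for k in range(1,7):
    f=.034+(a-.034)*k/6
    tool([*(c+92*np.array([-np.sin(f),np.cos(f)])),148],[np.pi,0,np.pi/2+f])
E
```

```text
clock: 1.95
eef_pos: [477.2, 249.8, 149.3]
eef_rot: [3.14, -0.0, 1.605]
wrist_force: [0.5, 0.2, -0.7]
finger_gap: 23.1
finger_force: 0.0
((614.685302734375, 305.4300537109375), (79.97978210449219, 113.89079284667969), 12.240071296691895) 1319
23.11855292035601
0.820844303656163
shift [ -1.1 -12.4   1.3] turn [ 0.001 -0.    -0.131]
shift [ -3.5 -24.2   1.3] turn [ 0.001 -0.    -0.262]
shift [ -7.3 -35.7   1.3] turn [ 0.001 -0.    -0.393]
shift [-12.7 -46.5   1.2] turn [ 0.001 -0.    -0.524]
shift [-19.4 -56.5   1.2] turn [ 0.001 -0.    -0.656]
shift [-27.4 -65.5   1.2] turn [ 0.001  0.    -0.787]
```

```bash
python3 -m crank '[[15,0,0,0,0,0,0],[15,0,0,0,0,0,0],[15,-1.1,-12.4,0,0,0,-0.131],[15,-3.5,-24.2,0,0,0,-0.262],[15,-7.3,-35.7,0,0,0,-0.394],[15,-12.7,-46.6,0,0,0,-0.525],[15,-19.5,-56.7,0,0,0,-0.658],[15,-27.6,-65.7,0,0,0,-0.790],[15,-27.6,-65.7,0,0,0,-0.790],[15,-27.6,-65.7,0,0,0,-0.790]]' 15
```

```text
clock: 2.95
eef_pos: [412.9, 220.0, 149.1]
eef_rot: [3.14, 0.001, 2.392]
wrist_force: [2.8, -0.5, 7.2]
finger_gap: 21.6
finger_force: 15.2
```

```bash
python3 -m crank '[[50,0,0,0,0,0,0],[50,0,0,0,0,0,0],[50,0,0,-50,0,0,0],[50,0,0,-100,0,0,0],[0,0,0,-140,0,0,0],[0,0,0,-140,0,0,0],[0,0,0,-140,0,0,0]]' 15; python3 - <<'E'
from m import *
snap('scene','s2');snap('top','t2')
for f in('s2','t2'): mirror(f,(480,157.5))
c=np.array([480,157.5]);a=.823;u=np.array([np.cos(a),np.sin(a)])
tool([*(c+75*u),289.5],[np.pi,0,np.pi/2+a])
tool([*(c+75*u),210],[np.pi,0,np.pi/2+a])
tool([*(c+3*u),210],[np.pi,0,np.pi/2+a])
E
```

```text
clock: 3.65
eef_pos: [412.2, 220.0, 288.1]
eef_rot: [-3.141, -0.0, 2.394]
wrist_force: [0.3, 0.3, -0.0]
finger_gap: 26.2
finger_force: 0.0
s2 disc n [ 0.62  0.7  -0.35] tilt -0.3609610969128067 yaw 0.8428728993768638 plane offset -5.0942392623283705 362
 wheels [411.47 216.41 172.76] [549.56  95.96 170.23] yaw 0.8535195967883693 mid [480.52 156.18 171.49] n 41 94
t2 disc n [ 0.62  0.7  -0.36] tilt -0.36347017910455576 yaw 0.8407928721528867 plane offset -3.4581131350402874 569
 wheels [419.15 206.94 172.94] [547.92  99.61 173.56] yaw 0.8759657498637132 mid [483.53 153.28 173.25] n 69 3
shift [-92.3  75.7  -3. ] turn [-0. -0.  0.]
shift [-92.4  75.9  76.5] turn [-0. -0.  0.]
shift [-92.4   3.9  76.6] turn [-0. -0.  0.]
```

```bash
python3 -m crank '[[0,-46,38,-3,0,0,0],[0,-92.4,75.9,-3,0,0,0],[0,-92.4,75.9,-3,0,0,0],[0,-92.4,75.9,36,0,0,0],[0,-92.4,75.9,76.5,0,0,0],[0,-92.4,75.9,76.5,0,0,0],[0,-92.4,68,76.5,0,0,0],[0,-92.4,60,76.5,0,0,0],[0,-92.4,52,76.5,0,0,0],[0,-92.4,44,76.5,0,0,0]]' 15; 
python3 -m crank '[[0,0,-7,0,0,0,0],[0,0,-14,0,0,0,0],[0,0,-21,0,0,0,0],[0,0,-28,0,0,0,0],[0,0,-34,0,0,0,0],[0,0,-38,0,0,0,0],[0,0,-38,0,0,0,0]]'; python3 - <<'E'
from m import *
snap('scene','s3');snap('top','t3');snap('wrist','w3',None,1.5)
for f in('s3','t3','w3'): mirror(f,(480,158.5))
E
```

```text
clock: 4.75
eef_pos: [509.7, 188.9, 213.3]
eef_rot: [3.14, 0.001, 2.395]
wrist_force: [-0.2, -0.1, -0.5]
finger_gap: 0.3
finger_force: 0.0
clock: 5.45
eef_pos: [483.7, 161.1, 211.8]
eef_rot: [-3.141, -0.0, 2.395]
wrist_force: [0.2, -0.3, -0.2]
finger_gap: 0.4
finger_force: 0.0
s3 disc n [0.65 0.72 0.27] tilt 0.2690560196317284 yaw 0.8375248134449667 plane offset 7.427112355930647 98
 wheels [408.78 222.03 176.83] [549.34  96.01 170.3 ] yaw 0.8399087552637876 mid [479.06 159.02 173.57] n 96 2
t3 disc n [0.65 0.71 0.26] tilt 0.2674605187198881 yaw 0.8299164557782444 plane offset 9.052581797218181 12
 wheels [542.28 103.48 174.25] [552.61  96.19 172.74] yaw 0.9565317485001101 mid [547.44  99.83 173.5 ] n 35 35
w3 disc n [0.64 0.72 0.27] tilt 0.27404258283330174 yaw 0.8490034017072224 plane offset 8.44544154358823 3535
 wheels [408.79 223.44 173.26] [419.07 215.36 173.21] yaw 0.9047013341488181 mid [413.93 219.4  173.23] n 683 781
```

View pics/w3.png

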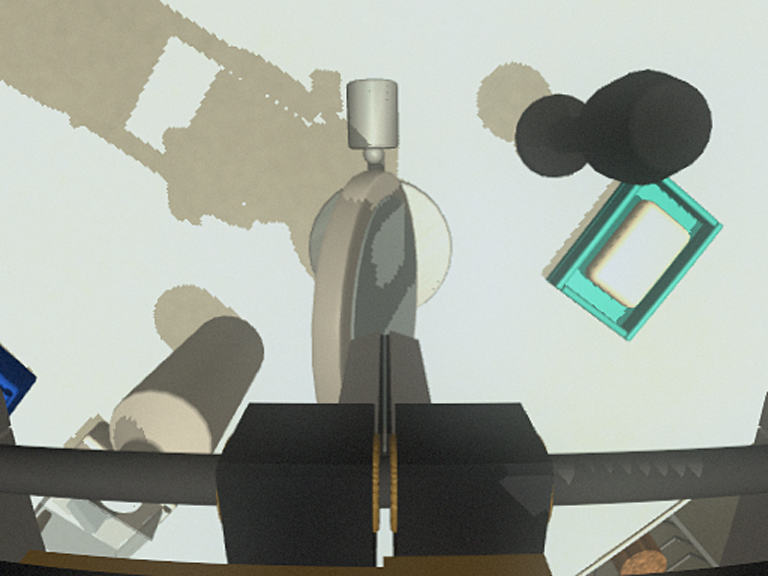

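The view shows the mirror now leaning back, with its face towards the dish. Tilt measures 0.27 rad and the wheel is aligned with the tool. I'll push about 3.7 mm more, retreat and measure from above.

```bash
python3 -m crank '[[0,0,-2,0,0,0,0],[0,0,-3.7,0,0,0,0],[0,0,-3.7,0,0,0,0],[0,0,25,0,0,0,0],[0,0,50,0,0,0,0],[0,0,50,-40,0,0,0],[0,0,80,-85,0,0,0],[0,0,80,-85,0,0,0]]'; python3 - <<'E'
from m import *
snap('scene','s4');snap('top','t4');snap('wrist','w4')
c=np.array([480,158.5])
for f in('s4','t4','w4'):
    mirror(f,c)
    W,p,d=cloud(f);hsv=cv2.cvtColor(p,cv2.COLOR_RGB2HSV)
    m=(d>0)&(hsv[...,0]>75)&(hsv[...,0]<100)&(hsv[...,1]>100)&(W[...,2]>14)&(W[...,2]<40)&(W[...,0]>500)&(W[...,1]>200)
    if m.sum()>50: print('dish',cv2.minAreaRect(W[m][:,:2].astype(np.float32)),m.sum())
    Q=W[d>0]
    for a in (.83,.83-np.pi):
        w=c+90*np.array([-np.sin(a),np.cos(a)])
        q=Q[(np.linalg.norm(Q-[*w,165],axis=1)<20)&(Q[:,2]>160)]
        # keep those beyond 74
        y=np.array([-np.sin(a),np.cos(a)]); s=(q[:,:2]-c)@y; q=q[(s>78)&(s<101)]
        if len(q)>20:
            k=q[:,2]>q[:,2].max()-4; 
            b=cv2.fitLine(q[:,:2].astype(np.float32),cv2.DIST_L2,0,.01,.01).ravel()
            print(' wheel',q.mean(0),'axis->facing',(np.arctan2(-b[0],b[1])+np.pi/2)%np.pi-np.pi/2,len(q))
E
```

```text
clock: 6.4
eef_pos: [540.4, 221.8, 302.0]
eef_rot: [3.135, 0.004, 2.395]
wrist_force: [0.1, 0.4, -0.1]
finger_gap: 0.7
finger_force: 0.0
s4 disc n [0.64 0.7  0.32] tilt 0.3223432443080286 yaw 0.8349988690167182 plane offset 7.328352092628343 159
 wheels [416.44 221.44 173.56] [549.34  95.99 170.26] yaw 0.8142342619510033 mid [482.89 158.71 171.91] n 95 23
dish ((616.32763671875, 304.41552734375), (78.84832763671875, 118.0768814086914), 12.066730499267578) 338
 wheel [549.06  96.24 170.87] axis->facing 1.01325 84
t4 disc n [0.63 0.7  0.32] tilt 0.324072829853949 yaw 0.8383555748269361 plane offset 9.363625640153078 186
 wheels [543.13 103.54 174.22] [552.35  95.6  173.5 ] yaw 0.8601077634335952 mid [547.74  99.57 173.86] n 34 35
 wheel [547.81  99.51 173.88] axis->facing 0.64084876 67
w4 disc n [0.63 0.71 0.32] tilt 0.3228102016666059 yaw 0.8410474342781332 plane offset 7.929086958810427 6966
 wheels [414.85 221.34 172.98] [543.83 107.09 172.41] yaw 0.8459245179625902 mid [479.34 164.22 172.69] n 743 171
dish ((614.4306640625, 305.50274658203125), (79.32975769042969, 113.81841278076172), 12.312945365905762) 987
 wheel [415.53 220.76 172.99] axis->facing 0.95932686 646
 wheel [544.12 106.87 172.41] axis->facing -0.80833924 157
```

```bash
python3 -m crank '[[0,0,-30,40,0,0,0],[0,0,-30,85,0,0,0],[0,0,-60,85,0,0,0],[0,0,-80,85,0,0,0],[0,0,-85.4,85,0,0,0],[0,0,-85.4,85,0,0,0],[0,0,-85.4,85,0,0,0],[0,0,-50,85,0,0,0],[0,0,-30,60,0,0,0],[0,0,0,0,0,0,0]]'; python3 - <<'E'
from m import *
print(manip.read_state()['eef_pos'])
snap('scene','s5');snap('top','t5');snap('wrist','w5')
for f in('s5','t5','w5'): mirror(f,(480,158.5))
tool([474,-168,300],[np.pi,0,np.pi+.036])
E
```

```text
clock: 7.55
eef_pos: [533.2, 215.4, 279.6]
eef_rot: [-3.136, -0.003, 2.395]
wrist_force: [0.2, -0.3, 0.5]
finger_gap: 0.6
finger_force: 0.0
[533.18 215.45 279.58]
s5 disc n [0.62 0.69 0.38] tilt 0.3863122260220323 yaw 0.8384232478625884 plane offset 7.366116738807496 227
 wheels [415.83 220.86 172.77] [549.41  96.05 170.09] yaw 0.8193281202301704 mid [482.62 158.46 171.43] n 30 94
t5 disc n [0.62 0.69 0.38] tilt 0.39048706567198055 yaw 0.839161225120297 plane offset 9.324776891855354 248
 wheels [543.36 104.25 174.93] [551.66  95.37 172.63] yaw 0.7515270395262141 mid [547.51  99.81 173.78] n 36 35
w5 disc n [0.62 0.69 0.38] tilt 0.3892675115501992 yaw 0.8414446961341246 plane offset 7.884015714892647 8107
 wheels [414.72 221.37 172.98] [542.74 109.21 171.94] yaw 0.8513572993072465 mid [478.73 165.29 172.46] n 808 78
shift [-216.  -323.2  -17.2] turn [ 0.    0.   -0.78]
```

Tilt is now 0.388 (22°), slightly too far. I'll nudge it back from behind.

```bash
python3 - <<'E'
from h import *
c=np.array([480,157.5]);a=.823;u=np.array([np.cos(a),np.sin(a)])
for k,z in((-70,290),(-70,210),(-40.7,210)): tool([*(c+k*u),z],[np.pi,0,np.pi/2+a])
print(manip.read_state()['eef_pos'])
E
```

```text
shift [   0.6 -150.    -7.1] turn [0.003 0.002 0.002]
shift [   0.7 -150.3   72.9] turn [0.003 0.002 0.002]
shift [   0.7 -121.    73. ] turn [0.003 0.002 0.002]
[534.60853985 216.00250369 283.41214859]
```

```bash
python3 -m crank '[[0,0,-50,-7,0,0,0],[0,0,-100,-7,0,0,0],[0,0,-150,-7,0,0,0],[0,0,-150,-7,0,0,0],[0,0,-150,33,0,0,0],[0,0,-150,73,0,0,0],[0,0,-150,73,0,0,0],[0,0,-132,73,0,0,0],[0,0,-126,73,0,0,0]]';python3 -m crank '[[0,0,3,0,0,0,0],[0,0,5,0,0,0,0],[0,0,5,0,0,0,0],[0,0,5,0,0,0,0]]'; python3 - <<'E'
from m import *
snap('scene','s6');snap('wrist','w6')
for f in('s6','w6'): mirror(f,(480,158.5))
c=np.array([480,157.5]);a=.823;u=np.array([np.cos(a),np.sin(a)])
s=manip.read_state();print((s['eef_pos'][:2]-c)@u,s['eef_pos'])
E
```

```text
clock: 8.6
eef_pos: [448.8, 123.0, 209.8]
eef_rot: [3.141, 0.0, 2.395]
wrist_force: [-0.3, -0.2, 1.5]
finger_gap: 0.8
finger_force: 0.0
clock: 9.0
eef_pos: [451.0, 125.6, 208.9]
eef_rot: [3.141, 0.0, 2.395]
wrist_force: [0.8, 0.0, 0.5]
finger_gap: 0.5
finger_force: 0.0
s6 disc n [0.62 0.69 0.38] tilt 0.3858955111835102 yaw 0.8370677253992187 plane offset 7.349291360901014 223
 wheels [416.28 220.48 172.95] [549.46  96.   169.97] yaw 0.8191354323700996 mid [482.87 158.24 171.46] n 92 31
w6 disc n [0.61 0.69 0.38] tilt 0.3914701888461327 yaw 0.8457555003055628 plane offset 7.925225486112632 3633
 wheels [407.07 222.93 173.11] [417.02 214.42 173.18] yaw 0.8630135306834039 mid [412.04 218.68 173.15] n 781 707
-43.1010927286906 [451.01 125.61 208.81]
```

```bash
python3 -m crank '[[0,0,1.5,0,0,0,0],[0,0,2.7,0,0,0,0],[0,0,2.7,0,0,0,0],[0,0,2.7,0,0,0,0]]'; python3 - <<'E'
from m import *
snap('scene','s7')
mirror('s7',(480,158.5))
E
```

```text
clock: 9.5
eef_pos: [452.9, 127.7, 208.7]
eef_rot: [-3.141, 0.0, 2.395]
wrist_force: [-0.1, -1.2, 1.4]
finger_gap: 0.9
finger_force: 0.5
s7 disc n [0.62 0.69 0.37] tilt 0.3842195845590085 yaw 0.8386669798337263 plane offset 7.35311907729282 221
 wheels [415.39 221.36 173.03] [548.93  96.5  170.12] yaw 0.8189723587459045 mid [482.16 158.93 171.58] n 98 28
```

```bash
python3 -m crank '[[0,0,1,0,0,0,0],[0,0,2,0,0,0,0],[0,0,2,0,0,0,0],[0,0,2,0,0,0,0]]'; python3 - <<'E'
from m import *
snap('scene','s8')
mirror('s8',(480,158.5))
E
```

```text
clock: 9.95
eef_pos: [454.3, 129.2, 208.7]
eef_rot: [3.142, 0.0, 2.395]
wrist_force: [-0.9, -1.6, 1.3]
finger_gap: 0.0
finger_force: 1.0
s8 disc n [0.63 0.7  0.35] tilt 0.3551209585925378 yaw 0.8368415333708803 plane offset 7.337375921759339 177
 wheels [415.87 221.19 173.39] [549.66  95.73 169.95] yaw 0.8175028429864646 mid [482.77 158.46 171.67] n 92 27
```

```bash
python3 -m crank '[[0,0,-20,0,0,0,0],[0,0,-30,0,0,0,0],[0,0,-30,-50,0,0,0],[0,0,-30,-80,0,0,0],[0,0,-30,-80,0,0,0],[0,0,-30,-80,0,0,0]]'; python3 - <<'E'
from h import *
tool([435,-168,260],[np.pi,0,np.pi+.037])
E
```

```text
clock: 10.6
eef_pos: [434.0, 107.2, 288.5]
eef_rot: [3.141, 0.0, 2.395]
wrist_force: [0.4, -0.3, -0.3]
finger_gap: 0.8
finger_force: 0.0
shift [-187.8 -201.3   28.4] turn [ 0.001  0.001 -0.784]
```

```bash
python3 -m crank '[[0,-187.8,-201.3,0,0,0,-0.784],[0,-187.8,-201.3,0,0,0,-0.784],[0,-187.8,-201.3,0,0,0,-0.784],[40,-187.8,-201.3,28,0,0,-0.784],[40,-187.8,-201.3,28,0,0,-0.784],[40,-187.8,-201.3,28,0,0,-0.784],[40,-187.8,-201.3,28,0,0,-0.784],[40,-187.8,-201.3,28,0,0,-0.784],[40,-187.8,-201.3,28,0,0,-0.784]]'; python3 - <<'E'
from h import *
s=manip.read_state();print(s['eef_pos'],s['eef_rot'])
snap('wrist','w9',None,1.5)
snap('scene','s9')
from m import mirror; mirror('s9',(480,158.5))
W,p,d=cloud('w9');Q=W[d>0]
bx=Q[(abs(Q[:,0]-470)<80)&(abs(Q[:,1]+165)<75)]
for lo,hi in((25,35),(62,74),(83,110)):
    b=bx[(bx[:,2]>lo)&(bx[:,2]<hi)]
    print(lo,len(b),cv2.minAreaRect(b[:,:2].astype(np.float32)) if len(b)>5 else'',np.median(b[:,2]))
E
```

```text
clock: 11.5
eef_pos: [434.7, -167.9, 259.6]
eef_rot: [3.14, -0.002, -3.106]
wrist_force: [0.4, 0.6, 0.2]
finger_gap: 37.3
finger_force: 0.0
[ 434.65225939 -167.86827951  259.55137838] [ 3.14041189e+00 -1.69004118e-03 -3.10613136e+00]
s9 disc n [0.63 0.7  0.35] tilt 0.35525299256234366 yaw 0.8380791203040426 plane offset 7.365921457236264 198
 wheels [415.11 221.76 173.03] [549.34  95.9  170.08] yaw 0.8175999531814853 mid [482.23 158.83 171.55] n 94 26
25 852 ((472.9320068359375, -168.0286407470703), (99.07086181640625, 89.98157501220703), 2.3318474292755127) 28.978681786255116
62 2303 ((477.8064880371094, -167.8231658935547), (86.23641967773438, 76.2054443359375), 2.1101558208465576) 71.07150762302427
83 228 ((445.5728454589844, -169.169921875), (10.765357971191406, 15.063543319702148), 2.0039212703704834) 105.36747064566515
```

View pics/w9.png

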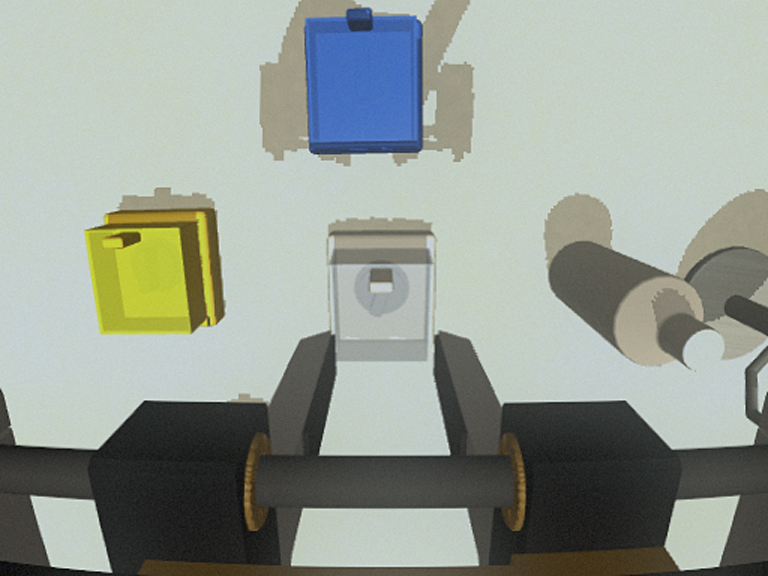

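The wrist view shows the tab at (381,280). The measured tab top (z≈105) and the shifted cover suggest the cover is slightly ajar, so I'll fit its plane.

```bash
python3 - <<'E'
from h import *
np.set_printoptions(suppress=True,precision=2)
for f in('w9','t5'):
    W,p,d=cloud(f);Q=W[d>0]
    q=Q[(abs(Q[:,0]-478)<36)&(abs(Q[:,1]+168)<32)&(Q[:,2]>60)&(Q[:,2]<82)]
    A=np.c_[q[:,0]-474,np.ones(len(q))];s=np.linalg.lstsq(A,q[:,2],rcond=None)[0]
    print(f,'cover slope',s,len(q))
    t=Q[(abs(Q[:,0]-446)<14)&(abs(Q[:,1]+169)<14)&(Q[:,2]>88)]
    print('tab',np.percentile(t,[2,25,50,75,98],axis=0))
b=np.array([474,-168.]);y=.038;h=b+42*np.array([np.cos(y),np.sin(y)]);print('hinge',h)
for phi in(0,.05,.1,.15): 
    r=np.hypot(78,58);a=np.arctan2(58,-78)-phi;print(phi,'tab point x,z',h[0]+r*np.cos(a),31+r*np.sin(a))
E
```

```text
w9 cover slope [-0.14 74.74] 3056
tab [[ 441.02 -176.39   89.35]
 [ 442.44 -173.04   98.35]
 [ 444.04 -169.1   107.  ]
 [ 447.36 -165.07  108.39]
 [ 450.85 -161.9   110.06]]
t5 cover slope [-0.12 75.23] 497
tab [[ 443.16 -176.99   90.38]
 [ 445.15 -173.02  102.53]
 [ 447.39 -168.9   106.52]
 [ 449.59 -165.68  108.64]
 [ 452.47 -161.49  113.49]]
hinge [ 515.97 -166.4 ]
0 tab point x,z 437.9696796488124 89.00000000000003
0.05 tab point x,z 440.9659511557044 92.82589030602097
0.1 tab point x,z 444.14969292264243 96.49724808457812
0.15 tab point x,z 447.5129472532699 100.00489685323122
```

The cover is ajar by about 0.13 rad. Now the tab-arc shifts.

```bash
python3 - <<'E'
from h import *
h=np.array([516,-166.6]);e=np.array([np.cos(.037),np.sin(.037)])
s=manip.read_state();P=Ro.from_euler('xyz',[np.pi,0,np.pi+.037])
r=np.hypot(78,62);al=np.arctan2(62,-78)
def tcp(phi): return np.r_[h+e*r*np.cos(al-phi),31+r*np.sin(al-phi)-19]
g=tcp(.13);print(g);tool(g,[np.pi,0,np.pi+.037])
for phi in np.linspace(.13,1.75,19)[1:]: print(round(phi,2),np.round(P.inv().apply(tcp(phi)-g),1))
E
```

```text
[ 446.74292266 -169.16368186   83.58830053]
shift [-11.7  -2.5 176.7] turn [ 0. -0.  0.]
0.22 [-6.7  0.  -5.9]
0.31 [-13.9   0.  -11.3]
0.4 [-21.6   0.  -15.9]
0.49 [-29.7  -0.  -19.8]
0.58 [-38.   0. -23.]
0.67 [-46.7  -0.  -25.4]
0.76 [-55.5   0.  -27.1]
0.85 [-64.4   0.  -27.9]
0.94 [-73.4   0.  -28. ]
1.03 [-82.3   0.  -27.2]
1.12 [-91.1   0.  -25.6]
1.21 [-99.8   0.  -23.3]
1.3 [-108.2    0.   -20.2]
1.39 [-116.3    0.   -16.3]
1.48 [-124.     0.   -11.7]
1.57 [-131.2    0.    -6.5]
1.66 [-138.     0.    -0.6]
1.75 [-144.2    0.     5.9]
```

```bash
python3 -m crank '[[40,-11.7,-2.3,50,0,0,0],[40,-11.7,-2.3,100,0,0,0],[40,-11.7,-2.3,140,0,0,0],[40,-11.7,-2.3,176,0,0,0],[40,-11.7,-2.3,176,0,0,0],[5,-11.7,-2.3,176,0,0,0],[5,-11.7,-2.3,176,0,0,0],[5,-11.7,-2.3,176,0,0,0],[5,-11.7,-2.3,176,0,0,0],[5,-11.7,-2.3,176,0,0,0]]' 7
```

```text
clock: 12.6
eef_pos: [446.9, -169.9, 85.4]
eef_rot: [-3.141, 0.001, -3.104]
wrist_force: [-3.3, 1.0, 3.8]
finger_gap: 15.6
finger_force: 7.0
```

```bash
python3 -m crank '[[5,-6.7,0,-5.9,0,0,0],[5,-13.9,0,-11.3,0,0,0],[5,-21.6,0,-15.9,0,0,0],[5,-29.7,0,-19.8,0,0,0],[5,-38,0,-23,0,0,0],[5,-46.7,0,-25.4,0,0,0],[5,-55.5,0,-27.1,0,0,0],[5,-64.4,0,-27.9,0,0,0],[5,-73.4,0,-28,0,0,0]]' 7;python3 -m crank '[[5,-8.9,0,0.8,0,0,0],[5,-17.7,0,2.4,0,0,0],[5,-26.4,0,4.7,0,0,0],[5,-34.8,0,7.8,0,0,0],[5,-42.9,0,11.7,0,0,0],[5,-50.6,0,16.3,0,0,0],[5,-57.8,0,21.5,0,0,0],[5,-64.6,0,27.4,0,0,0],[5,-70.8,0,33.9,0,0,0],[5,-70.8,0,33.9,0,0,0]]' 7
python3 - <<'E'
from h import *
snap('scene','s10',(140,180,290,300),5)
E
```

```text
clock: 13.5
eef_pos: [521.4, -167.1, 113.1]
eef_rot: [-3.141, 0.001, -3.104]
wrist_force: [-1.9, 2.4, 4.9]
finger_gap: 15.6
finger_force: 7.0
clock: 14.5
eef_pos: [593.0, -164.3, 78.7]
eef_rot: [-3.141, 0.003, -3.104]
wrist_force: [3.8, 2.6, 3.1]
finger_gap: 16.0
finger_force: 7.0
```

View pics/s10.png

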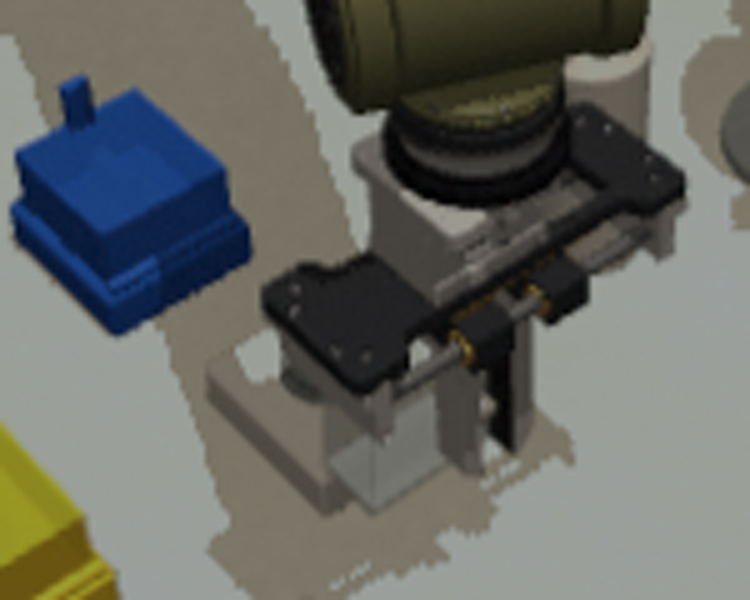

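The crop shows the clear cover standing up at the far side of the box at (390,460), held by the fingers. I'll release it, rise, and look at the knob.

```bash
python3 -m crank '[[32,0,0,0,0,0,0],[32,0,0,0,0,0,0],[32,0,0,-45,0,0,0],[32,0,0,-90,0,0,0],[32,0,0,-120,0,0,0],[32,50,0,-120,0,0,0],[32,100,0,-120,0,0,0],[32,150,0,-120,0,0,0],[32,150,0,-120,0,0,0],[32,150,0,-120,0,0,0]]' 15
python3 - <<'E'
from h import *
np.set_printoptions(suppress=True,precision=1)
snap('wrist','w11',(180,130,330,240),5);snap('scene','s11');snap('top','t11')
W,p,d=cloud('t11');Q=W[d>0]
k=Q[(np.hypot(Q[:,0]-468,Q[:,1]+168)<24)&(Q[:,2]>35)&(Q[:,2]<66)];print('top knob',np.percentile(k,[2,50,98],axis=0),len(k))
for f in('s11','t11','w11'):
    W,p,d=cloud(f);Q=W[d>0]
    k=Q[(np.hypot(Q[:,0]-468,Q[:,1]+168)<27)&(Q[:,2]>52)&(Q[:,2]<68)]
    if len(k)>5: print(f,'bar',k.mean(0),cv2.minAreaRect(k[:,:2].astype(np.float32)),len(k))
    q=Q[(Q[:,0]>505)&(Q[:,0]<600)&(abs(Q[:,1]+166)<45)&(Q[:,2]>35)]
    if len(q)>5: print('cover',q.min(0),q.max(0))
tool([468,-168,42],[np.pi,0,np.pi+.037])
E
```

```text
clock: 15.55
eef_pos: [441.0, -170.5, 199.4]
eef_rot: [-3.141, 0.001, -3.105]
wrist_force: [-0.7, -0.6, 0.6]
finger_gap: 30.0
finger_force: 0.0Traceback (most recent call last):
  File "<stdin>", line 5, in <module>
    return _quantile_unchecked(
        a, q, axis, out, overwrite_input, method, keepdims, weights)
    return _ureduce(a,
                    func=_quantile_ureduce_func,
    ...<5 lines>...
                    overwrite_input=overwrite_input,
                    method=method)
    r = func(a, **kwargs)
    result = _quantile(arr,
                       quantiles=q,
    ...<2 lines>...
                       out=out,
                       weights=wgt)
    slices_having_nans = np.isnan(arr[-1, ...])
                                  ~~~^^^^^^^^^
IndexError: index -1 is out of bounds for axis 0 with size 0
```

View pics/w11.png

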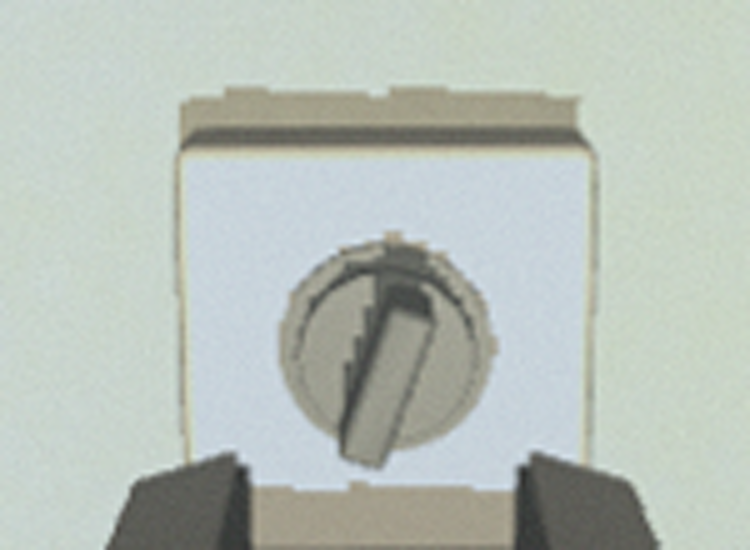

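The crop shows the knob bar running from (415,310) to (362,460). It's already turned about 0.3 rad clockwise, and the cover is clear of it. I'll measure it from the wrist cloud.

```bash
python3 - <<'E'
from h import *
np.set_printoptions(suppress=True,precision=1)
snap('scene','s11')
for f in('s11','w11'):
    W,p,d=cloud(f);Q=W[d>0]
    k=Q[(np.hypot(Q[:,0]-468,Q[:,1]+168)<27)&(Q[:,2]>54)&(Q[:,2]<68)]
    if len(k)>5: print(f,'bar',k.mean(0),cv2.minAreaRect(k[:,:2].astype(np.float32)),len(k))
    k=Q[(np.hypot(Q[:,0]-468,Q[:,1]+168)<27)&(Q[:,2]>33.5)&(Q[:,2]<42)]
    if len(k)>5: print(f,'disc',cv2.minEnclosingCircle(k[:,:2].astype(np.float32)),len(k))
    q=Q[(Q[:,0]>505)&(Q[:,0]<610)&(abs(Q[:,1]+166)<45)&(Q[:,2]>35)]
    if len(q)>5: print('cover',q.min(0),q.max(0))
c=[467.8,-168]
for a in(.3,):
  tool([*c,90],[np.pi,0,np.pi+.037-a]);tool([*c,42],[np.pi,0,np.pi+.037-a])
E
```

```text
s11 bar [ 467.9 -169.4   60.7] ((468.2332458496094, -168.79185485839844), (10.12767219543457, 32.75886917114258), 73.21707153320312) 42
s11 disc ((465.18951416015625, -167.0203857421875), 24.430084228515625) 59
cover [ 519.  -207.2   35.1] [ 592.2 -125.5  118. ]
w11 bar [ 466.8 -168.3   59.6] ((467.31744384765625, -168.1827392578125), (10.062093734741211, 33.43117141723633), 72.81443786621094) 336
w11 disc ((467.56951904296875, -169.10873413085938), 19.476850509643555) 625
cover [ 522.8 -200.5   35. ] [ 590.5 -132.   115.5]
shift [-25.9   1.2 108.6] turn [ 0.  -0.   0.3]
shift [-25.9   1.2 156.6] turn [ 0.  -0.   0.3]
```

```bash
python3 -m crank '[[32,-26,1,30,0,0,0.15],[32,-26,1,70,0,0,0.3],[32,-26,1,110,0,0,0.336],[32,-26,1,140,0,0,0.336],[32,-26,1,155.5,0,0,0.336],[32,-26,1,155.5,0,0,0.336],[3,-26,1,155.5,0,0,0.336],[3,-26,1,155.5,0,0,0.336],[3,-26,1,155.5,0,0,0.336],[3,-26,1,155.5,0,0,0.336]]' 20
```

```text
clock: 16.75
eef_pos: [467.4, -168.7, 44.2]
eef_rot: [-3.141, 0.002, 2.843]
wrist_force: [-0.5, -3.2, 4.0]
finger_gap: 9.7
finger_force: 20.0
```

```bash
python3 -m crank '[[3,0,0,0,0,0,0.13],[3,0,0,0,0,0,0.26],[3,0,0,0,0,0,0.39],[3,0,0,0,0,0,0.52],[3,0,0,0,0,0,0.65],[3,0,0,0,0,0,0.78],[3,0,0,0,0,0,0.91],[3,0,0,0,0,0,1.02],[3,0,0,0,0,0,1.08],[3,0,0,0,0,0,1.12]]' 20; python3 -m crank '[[3,0,0,0,0,0,0],[3,0,0,0,0,0,0.03],[3,0,0,0,0,0,0.03]]'; python3 -c "
from cell import manip;print(manip.read_state()['moment'])"
```

```text
clock: 17.75
eef_pos: [468.2, -168.0, 44.2]
eef_rot: [3.138, 0.001, 1.721]
wrist_force: [7.2, 3.5, 1.9]
finger_gap: 9.9
finger_force: 20.7
clock: 18.05
eef_pos: [468.2, -167.9, 44.2]
eef_rot: [3.139, 0.001, 1.692]
wrist_force: [6.0, 5.3, 1.8]
finger_gap: 10.3
finger_force: 21.0
[ 0.81120747 -1.0995001   0.38169482]
```

The tool has turned past the stop angle and the fingers are being pushed apart (10.3 mm), so the knob is at its stop. I'll release, rise and check.

```bash
python3 -m crank '[[3,0,0,0,0,0,-0.06],[3,0,0,0,0,0,-0.06],[35,0,0,0,0,0,-0.06],[35,0,0,0,0,0,-0.06],[35,0,0,0,0,0,-0.06],[35,0,0,-45,0,0,-0.06],[35,0,0,-90,0,0,-0.06],[35,0,0,-140,0,0,-0.06],[35,30,0,-180,0,0,-0.06],[35,30,0,-180,0,0,-0.06]]' 20; python3 - <<'E'
from h import *
from m import mirror
np.set_printoptions(suppress=True,precision=2)
print(manip.read_state()['eef_pos'])
snap('wrist','w12',None,1.5);snap('scene','s12',None,1.5);snap('top','t12')
for f in('s12','w12','t12'):
    W,p,d=cloud(f);Q=W[d>0]
    k=Q[(np.hypot(Q[:,0]-468,Q[:,1]+168)<27)&(Q[:,2]>54)&(Q[:,2]<68)]
    if len(k)>5: print(f,'bar',k.mean(0),cv2.minAreaRect(k[:,:2].astype(np.float32)),len(k))
    if f!='w12': mirror(f,(480,158.5))
W,p,d=cloud('s12');Q=W[d>0]
for n,c,r,z in(('bottle',(455,8),50,60),('brush',(513,308),50,100),('jar',(635,37),50,40)):
    for g in('s0','s12'):
        W,p,d=cloud(g);Q=W[d>0];q=Q[(np.hypot(Q[:,0]-c[0],Q[:,1]-c[1])<r)&(Q[:,2]>z)];print(n,g,q.mean(0),len(q))
E
```

```text
clock: 19.05
eef_pos: [464.6, -137.3, 228.5]
eef_rot: [3.134, 0.004, 1.754]
wrist_force: [0.4, -0.2, -0.8]
finger_gap: 32.9
finger_force: 0.0
[ 464.59 -137.34  228.54]
s12 bar [ 469.92 -170.07   59.72] ((468.7722473144531, -169.8325653076172), (11.098584175109863, 33.35224533081055), 13.269625663757324) 58
s12 disc n [0.63 0.7  0.35] tilt 0.3548261719577225 yaw 0.83583037661287 plane offset 7.373138681644697 195
 wheels [414.27 221.96 173.97] [549.35  95.97 170.06] yaw 0.8202150213548831 mid [481.81 158.96 172.01] n 94 24
w12 bar [ 468.35 -167.13   59.79] ((468.4622802734375, -168.1134490966797), (9.762956619262695, 34.445831298828125), 10.617658615112305) 285
t12 disc n [0.63 0.7  0.35] tilt 0.35546573317081753 yaw 0.8403499440242502 plane offset 9.342964922668143 287
 wheels [413.83 219.05 173.25] [547.78  99.7  173.42] yaw 0.8429968548699691 mid [480.81 159.38 173.34] n 76 69
bottle s0 [469.68  -2.14 127.2 ] 943
bottle s12 [469.71  -2.1  126.86] 948
brush s0 [514.44 302.95 144.89] 453
brush s12 [514.55 302.93 144.82] 452
jar s0 [644.05  29.75  66.03] 578
jar s12 [644.01  29.71  65.84] 582
```

View pics/s12.png

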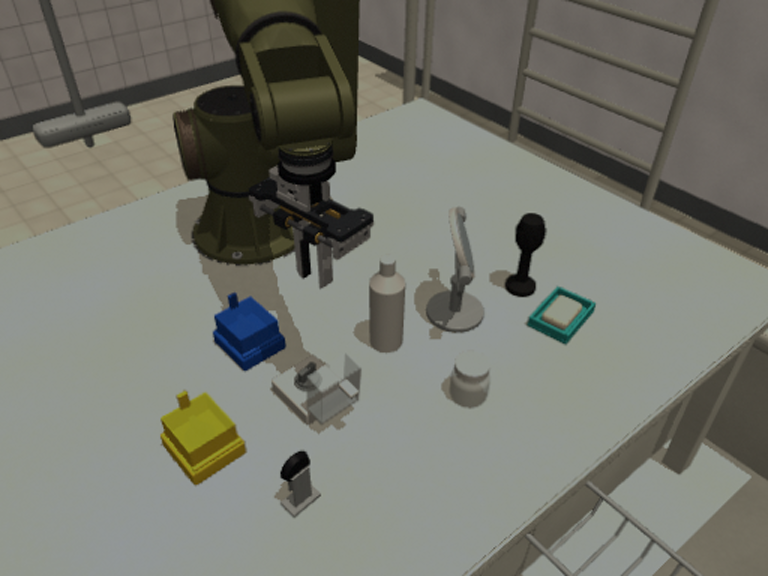

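The picture shows the mirror leaning back towards the dish, the cover standing open at (335,385), and the knob turned. The bottle, brush and jar have not moved, and the tool is clear.

```bash
python3 -c "
from cell import manip;print(manip.sign_off())"
```

```text
the job is handed in; nothing more can be done
None
```

The job is done and handed in at about 19 s, in the order asked: by camera measurement the mirror faces the soap dish to within about 1° and is tilted back about 20°, the splash cover stands open past upright (about 1.75 rad), the knob is at its clockwise stop, and the bottle, brush and jar measured unmoved, with the soap dish untouched.

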